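# Lid the last sample tin, then find the heaviest of three by feel

## Robot

A 7-joint arm with a two-finger parallel gripper is mounted at the origin on a cart in front of the work surface, level with it; the furniture and walls round the work are solid. World frame = base frame: x ahead of the robot, y to its left, z up, the work surface at z = 0. Lengths are in m, angles in rad, forces in N, time in s.
With the tool pointing down it reaches from about 0.425 to 0.925 m from the base axis. Payload 6.8 kg.
Tool frame: the origin (TCP) lies at the very end of the fingers, on their centre line; the grasp point (between the pads) lies 19 mm behind it; z points along the fingers, y is the line along which they close (so a half turn about z gives the same grasp; the last joint's range is limited). The gripper opens to 85 mm and grips with 20 to 120 N. Pads are 22 mm wide; open, the fingers measure 114 mm over their backs; the gripper's body (76 mm by 85 mm) begins 54 mm behind the grasp point. The pads swing forward as they close: fully open they stand 13 mm farther back than shut.
Start: joints at [1.139, 0.477, 0.022, 1.555, -0.011, 1.109, -0.083], TCP at [0.215, -0.64, 0.231] pointing down, gripper open.
Joint ranges: [-2.96, 2.96], [-0.34, 2.1], [-1.41, 1.46], [0.24, 2.44], [-1.37, 4.51], [0.17, 1.92], [-2.96, 2.96]. Speed limits (rad/s): [2.39, 2.39, 3.14, 3.14, 3.14, 3.14, 3.14].

## Interface

Orientations are given as a rotation vector (axis times angle).
In Python, from bench import r gives the robot as it stands.
- The arm moves only by the shell command python3 -m jog 'ROWS' [FORCE]. ROWS is JSON, a list of rows, each an object of numbers: "fingers": the finger opening in m, from 0 to 0.0854; "x", "y", "z": the shift along the tool's x, y, z in m; "rx", "ry", "rz": the turn, a rotation vector about the tool's x, y, z in degrees. In form: [{"fingers": .., "x": .., "y": .., "z": .., "rx": .., "ry": .., "rz": ..}, ...]. A call has 1 to 8 rows; each row shifts and turns the commanded pose from where the row before left it, along the tool's axes as they then stand; what a row does not reach is not made up. A row lasts 1/8 s, in which the tool goes at most 62.5 mm and 10.7 degrees, less where a joint would pass 70% of its speed; a pose out of reach is approached as far as the arm can. A call is refused whole if a number of a shift passes 0.0625 or a number of a turn 10.7, either way. A call with a gripper value outside its range is refused whole. The fingers move at their own pace and stop on an object; FORCE is the grip in N (left out, the last holds). Time passes only in rows, so rows that do not move let the fingers close. It gives the time, the measured TCP pose, the force, the opening and the grip force at its end, in the units of the state.
- r.get_obs(): the state, without advancing time (a new reading comes with each control period).
- r.grab_frame(name): name is "side" or "top"; returns (picture, depth): 384x512x3 uint8, red, green, blue; 384x512 float32, m along the optical axis (not along the pixel's ray), 0 where there is no reading.
- r.get_calibration(name): a dict with "mtx" (3x3 intrinsics, pixels), "dist" ([k1, k2, p1, p2, k3] as OpenCV has them; the pictures are not rectified), "extrinsics" (4x4, takes a point from camera to world coordinates). Camera axes: x right, y down, z forward; pixel columns grow to the right and rows downward; lengths in m; the calibration is good to about 2 mm. A picture is of the moment at which its call begins. get_calibration takes no time and is no camera call.
- r.hand_in(): hands the job in; it is judged then, once.
Trained networks look in the newest picture that a camera, given by its name, has taken for a name from the list of things; names that differ only in an ending like _2 or _b are one class to them, and where a whole thing is asked for, a point or a joint stands for the part that bears it (a point fixed in the world has none). Each returns a list of dicts, best first, with "score" (0 to 1); they miss things now and then, are a little off and sometimes report something else, mostly with a low value. They report only what shows in the picture. A call takes as long as a camera call. They do not tell look-alikes from the thing itself.
- r.search_frame(target, camera): "xyz" ([x, y, z] in m, in world coordinates, good to about 4 mm: the middle of the surface that is visible of it).
- r.landmark_of(target, camera): "xyz" ([x, y, z] in m, in world coordinates, good to about 4 mm: a listed point, or the origin of a listed thing).
The state is a dict: "clock": time; "joints": joint angles; "qvel": joint speeds; "tau": joint torques, N m; "tcp_pos": TCP position; "orientation": TCP orientation; "contact_force": force on the tool from outside, world axes, zero at the start; "moment": the same for the moment, N m; "grip_width": finger opening in m; "gripper_force": force on a finger pad.
Only numpy, scipy, OpenCV 4.12 (cv2) and the standard library are available. Lean on these libraries where they do the work, as an engineer would, in place of code of your own. Each camera call takes 0.05 s, during which the arm holds its last target. There are 200 camera calls.

## Task

Put the loose lid on the open sample tin so that it sits fully down and level, and let go of it. Then, working from left to right as the robot faces the tray, lift each of the three look-alike tins about 5 cm straight up by its body, hold it there a second to feel its weight, and set it down (not drop it) upright where it stood, leaving the things round the tray alone. Finish while holding the heaviest tin up, upright and still, about 15 cm above the tray, with its lid on and the other two standing in their places: the program ends with the tin in the grip, not put down.

Things in the scene. Friction and masses are not known exactly. Their poses are not given: they have to be found in the camera images.
- tray: fixed blue tray on the worktop, 140 (x) by 370 mm (y), floor 4 mm thick, lip 9 mm high, three tins standing in a row along its y axis on three ring marks. Origin: centre of its underside; its +y end is the left one as the robot sees it. Turned by up to 0.17 rad. A white water bath 185 mm high stands behind: front at x = 0.578, y from 0.12 to 0.33
- place_left (a point): centre of the left ring mark, on the tray's floor; the tin standing there may be up to 15 mm off it
- place_middle (a point): centre of the middle ring mark, 115 mm from the left one
- place_right (a point): centre of the right ring mark, 115 mm from the middle one
- tin_a: Upright aluminium tin, dull paper band; body 54 mm in diameter, shoulder at 54 mm, 70 mm high with lid. Origin: centre of the underside, z up. Closed, lid fixed. Grip the body, fingertips below the lid. The three closed tins weigh 0.19-0.21, 0.37-0.42 and 0.65-0.75 kg, dealt at random; nothing outside shows which. The filling inside can shift 2-4 mm.
- tin_b: Upright aluminium tin, dull paper band; body 54 mm in diameter, shoulder at 54 mm, 70 mm high with lid. Origin: centre of the underside, z up. Closed, lid fixed. Grip the body, fingertips below the lid. Any of the three weights named at tin_a.
- tin_c: Upright aluminium tin, dull paper band; body 54 mm in diameter, shoulder at 54 mm, 70 mm high with lid. Origin: centre of the underside, z up. Starts open: neck 40.6 mm wide, 12 mm high, 4 mm chamfer on top, paper seal at 66 mm. Lidded, the lid's lower edge is at 55 mm; it only rests there (2.5 mm smaller in radius than the body), so grip the body below the shoulder. Any of the three weights.
- lid: loose round steel lid of the open tin, knurled edge, 49 mm in diameter, 15 mm high, 30 g, lying mouth down on the worktop left of the tray. The skirt is 44 mm inside and 11 mm deep (1.7 mm play all round the neck). Origin: centre of its lower edge, z up
- tape_roll: bystander: roll of cream masking tape lying flat, 82 mm across, 20 mm high
- marker: bystander: white marker pen with a blue cap, lying, 124 mm long, 12 mm thick
- beaker: bystander: small empty glass beaker, 45 mm across, 58 mm high
- petri_dish: bystander: clear petri dish, 58 mm across, 15 mm high
- remote: bystander: cream hand remote, 150 x 48 x 20 mm
There are look-alikes about, which are no part of the job. What is shaped like the tin_a but orange is not meant. What is shaped like the tin_c but yellow is not meant.

How it is judged:
By the outcome, as a careful person would: the job done as asked, in the order asked, and still so for the second after the job is handed in, while the arm keeps its last pose, push and grip.
It also fails if it takes over 67 s, if anything falls off the work surface, if the arm or the gripper's body presses on something with over 40 N, if the wrist force passes 120 N, or if a joint passes its speed limit or range.

## Working session

There is one attempt and no reset: what is moved stays moved. The work goes in short steps, Python scripts to look and compute and a shell command to move; the robot and the scene stay as the last step left them, time stands still between calls to the robot, and variables do not carry over. Pictures are saved under pics/ and viewed, at most 10 in all, crops included, and the job is handed in when it is done.

```bash
mkdir -p pics; ls; cat > h.py <<'E'
import numpy as np,cv2
from bench import r
def px2w(cam,depth,u,v,z=None):
    c=r.get_calibration(cam);K=np.array(c['mtx']);d=np.array(c['dist']);T=np.array(c['extrinsics'])
    p=cv2.undistortPoints(np.array([[[u,v]]],float),K,d)[0,0];ray=np.array([p[0],p[1],1.])
    if z is None: return T[:3,:3]@(ray*depth)+T[:3,3]
    w=T[:3,:3]@ray; return T[:3,3]+w*(z-T[2,3])/w[2]
def cloud(cam,depth):
    c=r.get_calibration(cam);K=np.array(c['mtx']);d=np.array(c['dist']);T=np.array(c['extrinsics'])
    h,w=depth.shape;u,v=np.meshgrid(np.arange(w),np.arange(h))
    p=cv2.undistortPoints(np.stack([u,v],-1).reshape(-1,1,2).astype(float),K,d)[:,0]
    q=np.c_[p,np.ones(len(p))]*depth.reshape(-1,1)
    return (q@T[:3,:3].T+T[:3,3]).reshape(h,w,3)
E
python3 - <<'E'
from h import *
for c in('top','side'):
    im,d=r.grab_frame(c);cv2.imwrite(f'pics/{c}0.png',im[:,:,::-1]);np.save(c+'_d.npy',d)
    np.save(c+'_i.npy',im)
    for t in ['tin_a','tin_c','lid','place_left','place_middle','place_right','tray']:
        print(c,t,[(round(x['score'],2),np.round(x['xyz'],3).tolist()) for x in r.landmark_of(t,c)][:5])
o=r.get_obs();print(o['clock'],o['tcp_pos'],o['orientation'])
E
```

```text
pics
top tin_a [(0.8, [0.416, -0.24, -0.003]), (0.67, [0.515, 0.323, 0.003]), (0.6, [0.439, 0.131, 0.002]), (0.57, [0.452, 0.01, 0.002]), (0.51, [0.459, -0.099, 0.005])]
top tin_c [(0.8, [0.416, -0.24, -0.003]), (0.67, [0.515, 0.323, 0.003]), (0.6, [0.439, 0.131, 0.002]), (0.57, [0.452, 0.01, 0.002]), (0.51, [0.459, -0.099, 0.005])]
top lid [(0.54, [0.445, 0.394, 0.002]), (0.49, [0.611, 0.055, 0.0]), (0.17, [0.636, -0.225, -0.001])]
top place_left [(0.6, [0.448, 0.132, 0.006])]
top place_middle [(0.78, [0.456, 0.01, 0.002])]
top place_right [(0.96, [0.467, -0.107, 0.004]), (0.62, [0.446, 0.129, 0.003])]
top tray [(0.98, [0.455, 0.013, -0.004])]
side tin_a [(0.97, [0.458, -0.099, 0.007]), (0.67, [0.455, 0.01, 0.003]), (0.62, [0.437, 0.131, 0.002]), (0.56, [0.413, -0.241, 0.002])]
side tin_c [(0.97, [0.458, -0.099, 0.007]), (0.67, [0.455, 0.01, 0.003]), (0.62, [0.437, 0.131, 0.002]), (0.56, [0.413, -0.241, 0.002])]
side lid [(0.57, [0.44, 0.397, 0.002]), (0.22, [0.444, 0.125, 0.004])]
side place_left [(0.59, [0.445, 0.129, 0.006])]
side place_middle [(0.57, [0.456, 0.011, 0.004]), (0.21, [0.589, -0.072, -0.0])]
side place_right [(0.95, [0.462, -0.102, 0.002])]
side tray [(0.63, [0.454, 0.012, -0.001])]
0.8 [ 0.21475989 -0.63991592  0.23132786] [-3.10051861e+00 -5.06261995e-01 -6.18800491e-05]
```

View pics/top0.png

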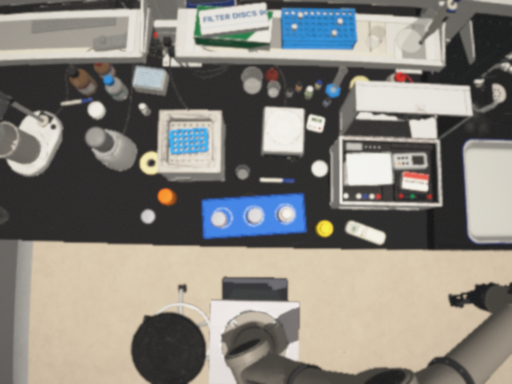

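View pics/side0.png

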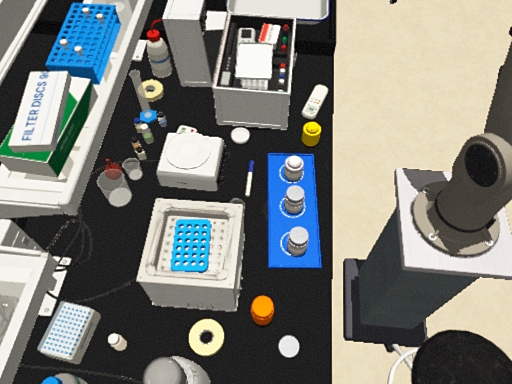

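The top view shows the tray with tins at about (219,218), (255,216) and (287,214). The lid is at (148,216), the orange look-alike at (167,197) and the yellow one at (325,228). The side view agrees, with the lid at (288,346). Next I find which tin is open and refine the positions.

```bash
python3 - <<'E'
from h import *
a=np.load('top_i.npy')[185:245,130:320];b=np.load('side_i.npy')[140:280,255:335]
A=cv2.resize(a,None,fx=4,fy=4,interpolation=cv2.INTER_CUBIC);B=cv2.resize(b,(320,560),interpolation=cv2.INTER_CUBIC)
cv2.imwrite('pics/ct.png',A[:,:,::-1]);cv2.imwrite('pics/cs.png',B[:,:,::-1])
for c in('top','side'):
    P=cloud(c,np.load(c+'_d.npy'))
    for n,x,y,R in [('L',.438,.131,.045),('M',.454,.01,.045),('R',.459,-.099,.045),('lid',.442,.396,.045)]:
        m=np.hypot(P[...,0]-x,P[...,1]-y)<R
        p=P[m]; z=p[:,2]
        t=p[z>(.006 if n=='lid' else .045)]
        s=np.sort(z)[::-1]
        tt=p[z>s[0]-.008]
        print(c,n,len(t),'mean',t.mean(0).round(4),'mid',((t.max(0)+t.min(0))/2).round(4),'top z',s[:25].round(3)[::4], 'toppart',len(tt),tt.mean(0).round(4),np.ptp(tt,0).round(3))
E
```

```text
top L 177 mean [0.4369 0.1316 0.0708] mid [0.4379 0.1323 0.0633] top z [0.08  0.078 0.078 0.077 0.077 0.076 0.076] toppart 96 [0.4377 0.1343 0.0753] [0.045 0.042 0.008]
top M 184 mean [0.452  0.0091 0.0715] mid [0.4525 0.0095 0.0673] top z [0.083 0.079 0.078 0.078 0.077 0.077 0.077] toppart 61 [0.4534 0.0078 0.077 ] [0.045 0.045 0.008]
top R 188 mean [ 0.4599 -0.0999  0.0635] mid [ 0.4601 -0.1006  0.0613] top z [0.076 0.074 0.073 0.072 0.072 0.071 0.071] toppart 62 [ 0.4621 -0.1005  0.0709] [0.035 0.035 0.008]
top lid 144 mean [0.4437 0.3941 0.0143] mid [0.4402 0.3953 0.0147] top z [0.023 0.021 0.02  0.018 0.018 0.017 0.017] toppart 71 [0.4442 0.3971 0.017 ] [0.043 0.041 0.008]
side L 371 mean [0.4388 0.14   0.0688] mid [0.4383 0.1352 0.0622] top z [0.079 0.078 0.077 0.077 0.076 0.076 0.076] toppart 233 [0.438  0.1351 0.0739] [0.047 0.047 0.008]
side M 337 mean [0.4539 0.0151 0.0679] mid [0.4535 0.0094 0.0619] top z [0.078 0.077 0.077 0.076 0.076 0.076 0.076] toppart 206 [0.4531 0.0095 0.0735] [0.047 0.05  0.008]
side R 258 mean [ 0.4613 -0.0936  0.0625] mid [ 0.461  -0.0994  0.0595] top z [0.074 0.072 0.072 0.071 0.071 0.071 0.071] toppart 117 [ 0.461  -0.0995  0.0692] [0.038 0.035 0.008]
side lid 363 mean [0.4448 0.3975 0.0143] mid [0.4438 0.3972 0.0134] top z [0.02  0.019 0.019 0.018 0.018 0.018 0.017] toppart 324 [0.4447 0.3969 0.0148] [0.048 0.047 0.008]
```

View pics/ct.png

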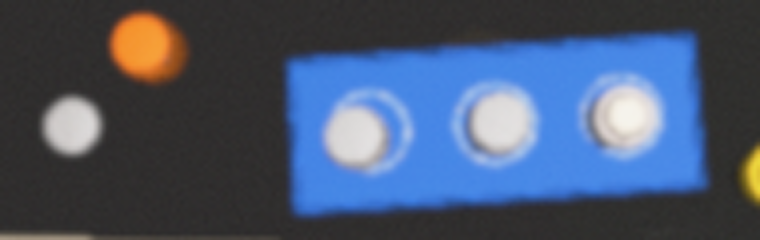

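View pics/cs.png

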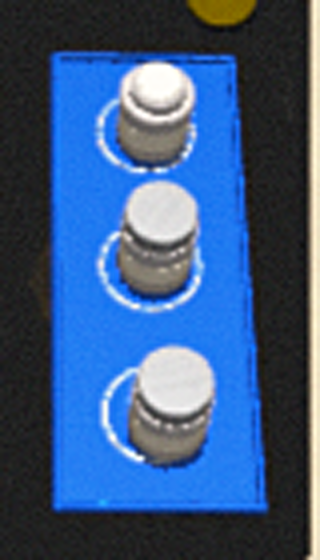

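The open tin is the right one, with its neck visible at about (156,85) in the side crop and (627,115) in the top crop; the left and middle tins are lidded. I use these positions:

| Item | x (m) | y (m) |
|---|---|---|
| Lid | 0.4445 | 0.397 |
| Left tin | 0.438 | 0.134 |
| Middle tin | 0.453 | 0.009 |
| Right tin | 0.461 | -0.0997 |

I turn the tool to yaw 0 and sweep left.

```bash
python3 -m jog '[{"rz":9.2},{"rz":9.2},{"x":0.026,"y":-0.055},{"x":0.026,"y":-0.055},{"x":0.026,"y":-0.055},{"x":0.026,"y":-0.055},{"x":0.026,"y":-0.055},{"x":0.026,"y":-0.055}]'
```

```text
validation failed for argument at $[0]...
```

```bash
python3 -m jog '[{"fingers":0.085,"x":0,"y":0,"z":0,"rx":0,"ry":0,"rz":9.2},{"fingers":0.085,"x":0,"y":0,"z":0,"rx":0,"ry":0,"rz":9.2},{"fingers":0.085,"x":0.026,"y":-0.055,"z":0,"rx":0,"ry":0,"rz":0},{"fingers":0.085,"x":0.026,"y":-0.055,"z":0,"rx":0,"ry":0,"rz":0},{"fingers":0.085,"x":0.026,"y":-0.055,"z":0,"rx":0,"ry":0,"rz":0},{"fingers":0.085,"x":0.026,"y":-0.055,"z":0,"rx":0,"ry":0,"rz":0},{"fingers":0.085,"x":0.026,"y":-0.055,"z":0,"rx":0,"ry":0,"rz":0},{"fingers":0.085,"x":0.026,"y":-0.055,"z":0,"rx":0,"ry":0,"rz":0}]'; python3 -c "
from bench import r;print(r.get_obs())"
```

```text
clock: 1.8
tcp_pos: [0.3707, -0.3078, 0.2317]
orientation: [3.141, 0.004, 0.001]
contact_force: [0.6, -0.4, -0.4]
grip_width: 0.0852
gripper_force: 0.0
{'clock': 1.8, 'joints': array([ 0.63314085,  0.16091925, -0.07768595,  2.00009428,  0.01508283,
        0.98000418, -1.02016828]), 'qvel': array([-0.66188336, -0.23252975, -0.36283699,  0.2835039 ,  0.05826807,
       -0.057719  , -1.03678684]), 'tau': array([  5.40027201, -36.92296743,   1.89260088, -25.48168659,
         0.03858127,   0.32714562,   1.41613193]), 'tcp_pos': array([ 0.37065303, -0.30777412,  0.23169563]), 'orientation': array([3.14092793e+00, 4.02276507e-03, 1.39603821e-03]), 'contact_force': array([ 0.55496713, -0.36441518, -0.38406721]), 'moment': array([ 0.02036037, -0.07172589,  0.00276441]), 'gripper_force': 0.0, 'grip_width': 0.08515058124133647}
```

```bash
python3 -m jog '[{"fingers":0.085,"x":0.018,"y":-0.058,"z":0,"rx":0,"ry":0,"rz":0},{"fingers":0.085,"x":0.018,"y":-0.058,"z":0,"rx":0,"ry":0,"rz":0},{"fingers":0.085,"x":0.018,"y":-0.058,"z":0,"rx":0,"ry":0,"rz":0},{"fingers":0.085,"x":0.018,"y":-0.058,"z":0,"rx":0,"ry":0,"rz":0},{"fingers":0.085,"x":0,"y":-0.06,"z":0,"rx":0,"ry":0,"rz":0},{"fingers":0.085,"x":0,"y":-0.06,"z":0,"rx":0,"ry":0,"rz":0},{"fingers":0.085,"x":0,"y":-0.06,"z":0,"rx":0,"ry":0,"rz":0},{"fingers":0.085,"x":0,"y":-0.06,"z":0,"rx":0,"ry":0,"rz":0}]'; python3 -m jog '[{"fingers":0.085,"x":0,"y":-0.06,"z":0,"rx":0,"ry":0,"rz":0},{"fingers":0.085,"x":0,"y":-0.06,"z":0,"rx":0,"ry":0,"rz":0},{"fingers":0.085,"x":0,"y":-0.06,"z":0,"rx":0,"ry":0,"rz":0},{"fingers":0.085,"x":0,"y":-0.03,"z":0.03,"rx":0,"ry":0,"rz":0},{"fingers":0.085,"x":0,"y":0,"z":0.05,"rx":0,"ry":0,"rz":0},{"fingers":0.085,"x":0,"y":0,"z":0.05,"rx":0,"ry":0,"rz":0},{"fingers":0.085,"x":0,"y":0,"z":0,"rx":0,"ry":0,"rz":0}]'
```

```text
clock: 2.8
tcp_pos: [0.4406, 0.1645, 0.2317]
orientation: [-3.141, -0.003, -0.002]
contact_force: [1.5, 0.0, -0.5]
grip_width: 0.0852
gripper_force: 0.0
clock: 3.68
tcp_pos: [0.4381, 0.3705, 0.0981]
orientation: [3.136, 0.005, -0.009]
contact_force: [-0.5, -0.7, 1.2]
grip_width: 0.0848
gripper_force: 0.0
```

```bash
python3 -m jog '[{"fingers":0.085,"x":0.0064,"y":-0.0265,"z":0,"rx":0,"ry":0,"rz":0},{"fingers":0.085,"x":0,"y":0,"z":0.03,"rx":0,"ry":0,"rz":0},{"fingers":0.085,"x":0,"y":0,"z":0.03,"rx":0,"ry":0,"rz":0},{"fingers":0.085,"x":0,"y":0,"z":0.015,"rx":0,"ry":0,"rz":0},{"fingers":0.085,"x":0,"y":0,"z":0,"rx":0,"ry":0,"rz":0},{"fingers":0.085,"x":0,"y":0,"z":0,"rx":0,"ry":0,"rz":0}]';python3 - <<'E'
from h import *
for c in('top','side'):
    im,d=r.grab_frame(c);P=cloud(c,d)
    m=(np.hypot(P[...,0]-.4445,P[...,1]-.397)<.06)
    v,u=np.where(m);print(c,u.min(),u.max(),v.min(),v.max())
    if c=='side':
        cv2.imwrite('pics/s1.png',cv2.resize(im[290:384,230:350],None,fx=5,fy=5)[:,:,::-1])
o=r.get_obs();print(o['tcp_pos'],o['orientation'],o['joints'])
E
```

```text
clock: 4.42
tcp_pos: [0.4473, 0.4, 0.0279]
orientation: [-3.14, -0.004, -0.003]
contact_force: [-0.3, -0.0, 0.2]
grip_width: 0.085
gripper_force: 0.0
top 92 163 186 226
side 264 342 238 374
[0.44714457 0.3998808  0.02771938] [-3.14010887e+00 -3.90934424e-03 -2.55702088e-03] [-0.49132779  0.65485907 -0.45793354  1.85759154  0.41942963  0.7232487
 -2.75426443]
```

View pics/s1.png

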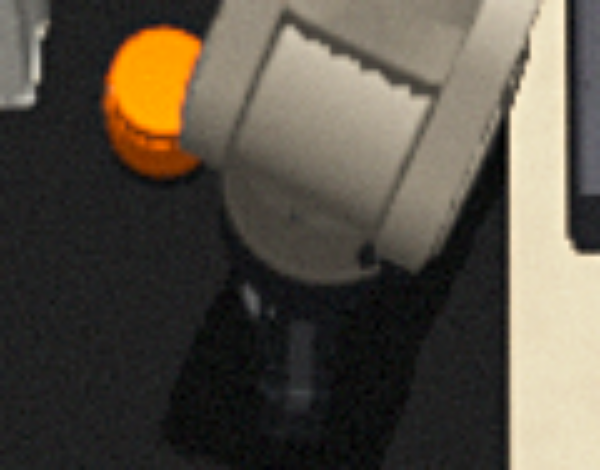

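```bash
python3 -m jog '[{"fingers":0.085,"x":-0.0026,"y":0.003,"z":0.01,"rx":0,"ry":0,"rz":0},{"fingers":0.085,"x":0,"y":0,"z":0.0165,"rx":0,"ry":0,"rz":0},{"fingers":0.085,"x":0,"y":0,"z":0,"rx":0,"ry":0,"rz":0},{"fingers":0.085,"x":0,"y":0,"z":0,"rx":0,"ry":0,"rz":0}]' 25;python3 -m jog '[{"fingers":0.03,"x":0,"y":0,"z":0,"rx":0,"ry":0,"rz":0},{"fingers":0.03,"x":0,"y":0,"z":0,"rx":0,"ry":0,"rz":0},{"fingers":0.03,"x":0,"y":0,"z":0,"rx":0,"ry":0,"rz":0},{"fingers":0.03,"x":0,"y":0,"z":0,"rx":0,"ry":0,"rz":0},{"fingers":0.03,"x":0,"y":0,"z":0,"rx":0,"ry":0,"rz":0},{"fingers":0.03,"x":0,"y":0,"z":0,"rx":0,"ry":0,"rz":0}]' 25
```

```text
clock: 5.03
tcp_pos: [0.4437, 0.3962, -0.0006]
orientation: [3.141, 0.004, -0.001]
contact_force: [0.4, 0.4, -0.5]
grip_width: 0.0848
gripper_force: 0.0
clock: 5.78
tcp_pos: [0.4441, 0.3964, 0.0004]
orientation: [-3.141, -0.004, -0.001]
contact_force: [-1.1, -2.1, 6.1]
grip_width: 0.0476
gripper_force: 25.7
```

```bash
python3 -m jog '[{"fingers":0.03,"x":0,"y":0,"z":-0.01,"rx":0,"ry":0,"rz":0},{"fingers":0.03,"x":0,"y":0,"z":-0.04,"rx":0,"ry":0,"rz":0},{"fingers":0.03,"x":0,"y":0,"z":-0.05,"rx":0,"ry":0,"rz":0},{"fingers":0.03,"x":0,"y":0,"z":-0.035,"rx":0,"ry":0,"rz":0},{"fingers":0.03,"x":0.0055,"y":0.03,"z":0,"rx":0,"ry":0,"rz":0},{"fingers":0.03,"x":0.0055,"y":0.05,"z":0,"rx":0,"ry":0,"rz":0},{"fingers":0.03,"x":0.0055,"y":0.05,"z":0,"rx":0,"ry":0,"rz":0},{"fingers":0.03,"x":0,"y":0.05,"z":0,"rx":0,"ry":0,"rz":0}]';python3 -m jog '[{"fingers":0.03,"x":0,"y":0.05,"z":0,"rx":0,"ry":0,"rz":0},{"fingers":0.03,"x":0,"y":0.05,"z":0,"rx":0,"ry":0,"rz":0},{"fingers":0.03,"x":0,"y":0.05,"z":0,"rx":0,"ry":0,"rz":0},{"fingers":0.03,"x":0,"y":0.05,"z":0,"rx":0,"ry":0,"rz":0},{"fingers":0.03,"x":0,"y":0.05,"z":0,"rx":0,"ry":0,"rz":0},{"fingers":0.03,"x":0,"y":0.04,"z":0,"rx":0,"ry":0,"rz":0},{"fingers":0.03,"x":0,"y":0.026,"z":0,"rx":0,"ry":0,"rz":0},{"fingers":0.03,"x":0,"y":0,"z":0,"rx":0,"ry":0,"rz":0}]';python3 -m jog '[{"fingers":0.03,"x":0,"y":0,"z":0,"rx":0,"ry":0,"rz":0},{"fingers":0.03,"x":0,"y":0,"z":0,"rx":0,"ry":0,"rz":0}]';python3 - <<'E'
from h import *
im,d=r.grab_frame('side')
cv2.imwrite('pics/s2.png',cv2.resize(im[110:240,220:380],None,fx=4,fy=4)[:,:,::-1])
P=cloud('side',d);o=r.get_obs();t=o['tcp_pos'];print(t,o['orientation'],o['contact_force'],o['moment'])
E
```

```text
clock: 6.78
tcp_pos: [0.4612, 0.2146, 0.1353]
orientation: [-3.141, -0.003, -0.001]
contact_force: [1.2, -0.2, -1.1]
grip_width: 0.0475
gripper_force: 26.0
clock: 7.78
tcp_pos: [0.4614, -0.102, 0.1351]
orientation: [3.141, -0.003, 0.0]
contact_force: [-0.1, 0.3, 0.2]
grip_width: 0.0479
gripper_force: 26.0
clock: 8.02
tcp_pos: [0.4618, -0.0985, 0.135]
orientation: [-3.141, -0.007, -0.0]
contact_force: [0.3, 0.0, -1.4]
grip_width: 0.0475
gripper_force: 26.0
[ 0.46179029 -0.09859487  0.13492255] [-3.14128972e+00 -7.29008656e-03 -3.50929563e-04] [-0.95547038  0.32456281 -0.6848554 ] [-0.00030147 -0.02375708 -0.02210892]
```

View pics/s2.png

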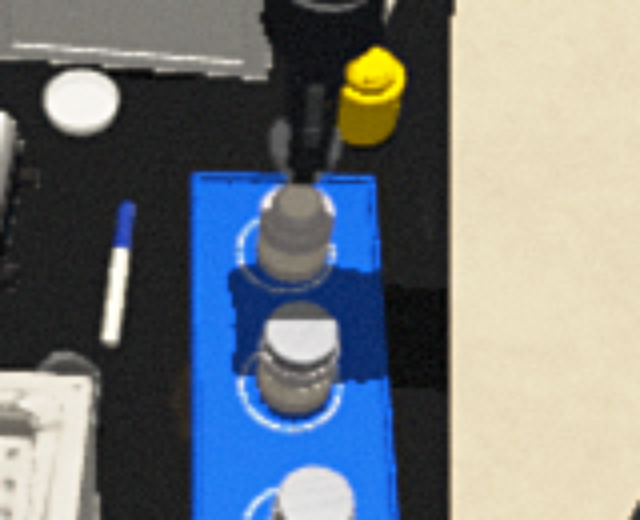

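The lid is in the grip, at about (305,150) in this crop, above the open tin at (297,215). I measure the lid centre against the neck by depth and colour.

```bash
python3 - <<'E'
from h import *
im,d=r.grab_frame('side');P=cloud('side',d);I=im.astype(int)
m=(P[...,2]>.125)&(P[...,2]<.165)&(abs(P[...,0]-.46)<.04)&(abs(P[...,1]+.0985)<.04)
v,u=np.where(m)
for vv in range(v.min(),v.max()+1):
    uu=u[v==vv]
    if len(uu): print(vv,uu.min(),uu.max(),'x',P[vv,uu.min(),0].round(4),P[vv,uu.max(),0].round(4),'y',P[vv,uu,1].mean().round(3),'z',P[vv,uu,2].mean().round(3), I[vv,uu.min()-2:uu.max()+3].sum(1)//3)
E
```

```text
135 294 294 x 0.4701 0.4701 y -0.121 z 0.157 [25 17 18 16 19]
136 295 296 x 0.4671 0.4645 y -0.121 z 0.153 [21 17 23 28 45 46]
139 290 290 x 0.4799 0.4799 y -0.113 z 0.149 [31 38 55 32 17]
140 289 290 x 0.4824 0.4796 y -0.112 z 0.146 [29 44 81 80 55 17]
141 289 292 x 0.4822 0.4741 y -0.108 z 0.147 [ 38  67  96 100  84  46  16  20]
142 288 304 x 0.4847 0.4417 y -0.103 z 0.149 [32 56 91 95 92 90 69 26 29 34 50 68 73 59 41 25 31 61 90 81 77]
143 288 304 x 0.4845 0.4414 y -0.1 z 0.149 [34 64 92 92 95 88 64 25 20 22 35 49 42 40 33 12 20 47 92 83 80]
144 287 305 x 0.4869 0.4385 y -0.097 z 0.149 [24 31 58 98 92 95 94 61 27  8 27 36 46 38 40 31 20 25 69 93 85 80 80]
145 288 305 x 0.4842 0.4384 y -0.093 z 0.15 [36 64 90 88 95 79 33 15 12 28 35 39 40 40 24 19 33 77 87 64 47 66]
146 287 305 x 0.4864 0.4383 y -0.091 z 0.148 [26 39 55 93 90 95 82 32 15 21 24 37 40 40 31 21 13 44 94 94 58 19 17]
147 287 305 x 0.4862 0.4376 y -0.088 z 0.147 [32 35 57 90 95 97 81 33 14 17 20 23 28 25 14 27 25 52 97 85 42 27 21]
148 287 305 x 0.486 0.4374 y -0.087 z 0.145 [25 30 46 76 86 94 82 47 19 19 20 19 16 13 22 19 34 63 92 81 37 32 26]
149 288 304 x 0.4831 0.4403 y -0.083 z 0.145 [34 40 66 79 85 66 26 18 16 21 28 19 26 11 16 31 64 89 68 29 29]
150 288 304 x 0.4828 0.4399 y -0.082 z 0.142 [35 31 49 69 70 66 16 18 21 22 32 24 30 22 24 25 56 68 33 34 29]
151 289 303 x 0.4801 0.4423 y -0.08 z 0.14 [28 44 62 75 64 32 18 19 18 18 25 18 18 15 31 55 57 34 30]
152 290 302 x 0.4771 0.445 y -0.071 z 0.147 [36 51 80 73 65 34 19 22 16 23 20 40 23 32 50 44 25]
153 291 301 x 0.4742 0.4473 y -0.067 z 0.149 [81 85 92 82 38 25 15 22 18 43 83 89 84 87 65]
154 292 299 x 0.4715 0.4532 y -0.063 z 0.151 [ 89 101  80  31  12  12   9  24  51 101 112 108]
155 292 299 x 0.4712 0.4526 y -0.062 z 0.147 [67 66 76 36 16 24 25 21 51 95 98 95]
```

```bash
python3 -m jog '[{"fingers":0.03,"x":0,"y":0.001,"z":0.02,"rx":0,"ry":0,"rz":0},{"fingers":0.03,"x":0,"y":0,"z":0.03,"rx":0,"ry":0,"rz":0},{"fingers":0.03,"x":0,"y":0,"z":0.01,"rx":0,"ry":0,"rz":0},{"fingers":0.03,"x":0,"y":0,"z":0.003,"rx":0,"ry":0,"rz":0},{"fingers":0.03,"x":0,"y":0,"z":0.003,"rx":0,"ry":0,"rz":0},{"fingers":0.03,"x":0,"y":0,"z":0,"rx":0,"ry":0,"rz":0}]';python3 -m jog '[{"fingers":0.03,"x":0,"y":0,"z":0.003,"rx":0,"ry":0,"rz":0},{"fingers":0.03,"x":0,"y":0,"z":0,"rx":0,"ry":0,"rz":0}]'
```

```text
clock: 8.88
tcp_pos: [0.4621, -0.1009, 0.0693]
orientation: [3.141, 0.004, 0.001]
contact_force: [-0.1, -0.5, 0.6]
grip_width: 0.0476
gripper_force: 26.0
clock: 9.12
tcp_pos: [0.462, -0.1011, 0.0661]
orientation: [3.141, 0.004, 0.001]
contact_force: [0.3, -0.7, 3.0]
grip_width: 0.0475
gripper_force: 26.3
```

```bash
python3 -m jog '[{"fingers":0.03,"x":0,"y":0,"z":0.002,"rx":0,"ry":0,"rz":0},{"fingers":0.03,"x":0,"y":0,"z":0,"rx":0,"ry":0,"rz":0}]';python3 -m jog '[{"fingers":0.03,"x":0,"y":0,"z":0.002,"rx":0,"ry":0,"rz":0},{"fingers":0.03,"x":0,"y":0,"z":0,"rx":0,"ry":0,"rz":0}]'
```

```text
clock: 9.38
tcp_pos: [0.4613, -0.1009, 0.0636]
orientation: [3.142, 0.004, -0.001]
contact_force: [-0.6, -1.9, 0.4]
grip_width: 0.0475
gripper_force: 26.1
clock: 9.62
tcp_pos: [0.4614, -0.1008, 0.0616]
orientation: [-3.142, -0.004, 0.001]
contact_force: [-1.1, -0.9, 0.3]
grip_width: 0.0475
gripper_force: 26.1
```

Sliding on over the neck. I lower it the rest of the way.

```bash
python3 -m jog '[{"fingers":0.03,"x":0,"y":0,"z":0.002,"rx":0,"ry":0,"rz":0},{"fingers":0.03,"x":0,"y":0,"z":0,"rx":0,"ry":0,"rz":0}]';python3 -m jog '[{"fingers":0.03,"x":0,"y":0,"z":0.001,"rx":0,"ry":0,"rz":0},{"fingers":0.03,"x":0,"y":0,"z":0,"rx":0,"ry":0,"rz":0}]'
```

```text
clock: 9.88
tcp_pos: [0.4616, -0.1009, 0.0597]
orientation: [3.141, 0.004, -0.0]
contact_force: [-0.7, -1.0, 1.1]
grip_width: 0.0475
gripper_force: 26.2
clock: 10.12
tcp_pos: [0.4615, -0.1013, 0.0594]
orientation: [3.141, 0.003, -0.0]
contact_force: [-4.0, -2.1, 9.0]
grip_width: 0.0476
gripper_force: 26.8
```

Seated at 9 N, at the height expected. I release, rise and check.

```bash
python3 -m jog '[{"fingers":0.052,"x":0,"y":0,"z":0,"rx":0,"ry":0,"rz":0},{"fingers":0.06,"x":0,"y":0,"z":0,"rx":0,"ry":0,"rz":0},{"fingers":0.085,"x":0,"y":0,"z":0,"rx":0,"ry":0,"rz":0},{"fingers":0.085,"x":0,"y":0,"z":0,"rx":0,"ry":0,"rz":0},{"fingers":0.085,"x":0,"y":0,"z":-0.03,"rx":0,"ry":0,"rz":0},{"fingers":0.085,"x":0,"y":0,"z":-0.05,"rx":0,"ry":0,"rz":0},{"fingers":0.085,"x":0,"y":-0.05,"z":-0.02,"rx":0,"ry":0,"rz":0},{"fingers":0.085,"x":0,"y":-0.05,"z":0,"rx":0,"ry":0,"rz":0}]'
python3 -m jog '[{"fingers":0.085,"x":-0.008,"y":-0.05,"z":0,"rx":0,"ry":0,"rz":0},{"fingers":0.085,"x":-0.008,"y":-0.05,"z":0,"rx":0,"ry":0,"rz":0},{"fingers":0.085,"x":-0.008,"y":-0.035,"z":0,"rx":0,"ry":0,"rz":0},{"fingers":0.085,"x":0,"y":0,"z":0,"rx":0,"ry":0,"rz":0},{"fingers":0.085,"x":0,"y":0,"z":0,"rx":0,"ry":0,"rz":0}]'
python3 - <<'E'
from h import *
out=[]
for c in('side','top'):
    im,d=r.grab_frame(c);P=cloud(c,d)
    if c=='side': cv2.imwrite('pics/s3.png',cv2.resize(im[130:280,240:340],None,fx=4,fy=4,interpolation=cv2.INTER_CUBIC)[:,:,::-1])
    for n,x,y in [('L',.438,.134),('M',.453,.009),('R',.461,-.1)]:
        p=P[(np.hypot(P[...,0]-x,P[...,1]-y)<.04)&(P[...,2]>.062)&(P[...,2]<.085)]
        if len(p)>20:
            A=np.c_[p[:,:2]-p[:,:2].mean(0),np.ones(len(p))];q=p[:,2]>.068
            print(c,n,len(p),((p.max(0)+p.min(0))/2).round(4),p[q].mean(0).round(4),np.linalg.lstsq(A[q],p[q,2],rcond=None)[0].round(3))
print(r.get_obs()['tcp_pos'])
E
```

```text
clock: 11.12
tcp_pos: [0.4629, -0.0, 0.1608]
orientation: [3.141, 0.0, 0.007]
contact_force: [1.0, 0.2, -0.9]
grip_width: 0.0851
gripper_force: 0.0
clock: 11.75
tcp_pos: [0.437, 0.1335, 0.1586]
orientation: [3.141, 0.004, -0.001]
contact_force: [-0.0, -1.5, 0.1]
grip_width: 0.085
gripper_force: 0.0
side L 197 [0.4382 0.1362 0.0704] [0.4429 0.1403 0.0734] [-0.005 -0.005  0.073]
side M 70 [0.4637 0.0133 0.0712] [0.4691 0.0147 0.0731] [ 0.035 -0.03   0.073]
side R 103 [ 0.4741 -0.0999  0.07  ] [ 0.473  -0.0995  0.0731] [-0.056 -0.016  0.073]
top M 157 [0.4531 0.0079 0.0736] [0.453  0.0091 0.0733] [-0.035 -0.011  0.073]
top R 163 [ 0.4606 -0.0993  0.0716] [ 0.4611 -0.0997  0.0736] [-0.026  0.     0.074]
[0.43725635 0.13276373 0.15862619]
```

View pics/s3.png

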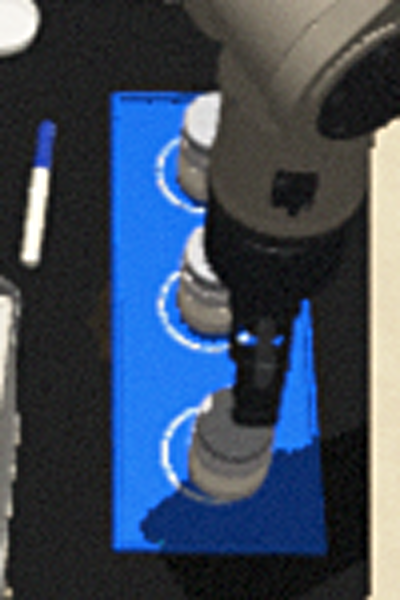

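The side crop shows a lid on the right tin (210,120), matching the middle one, and its top at 74 mm is level. The gripper stands over the left tin (230,440). I go down and grip it.

```bash
python3 -m jog '[{"fingers":0.085,"x":0.0005,"y":-0.001,"z":0.03,"rx":0,"ry":0,"rz":0},{"fingers":0.085,"x":0,"y":0,"z":0.04,"rx":0,"ry":0,"rz":0},{"fingers":0.085,"x":0,"y":0,"z":0.04,"rx":0,"ry":0,"rz":0},{"fingers":0.085,"x":0,"y":0,"z":0.03,"rx":0,"ry":0,"rz":0},{"fingers":0.085,"x":0,"y":0,"z":0,"rx":0,"ry":0,"rz":0},{"fingers":0.085,"x":0,"y":0,"z":0,"rx":0,"ry":0,"rz":0}]'
python3 -m jog '[{"fingers":0.062,"x":0,"y":0,"z":0,"rx":0,"ry":0,"rz":0},{"fingers":0.062,"x":0,"y":0,"z":0,"rx":0,"ry":0,"rz":0},{"fingers":0.057,"x":0,"y":0,"z":0,"rx":0,"ry":0,"rz":0},{"fingers":0.04,"x":0,"y":0,"z":0,"rx":0,"ry":0,"rz":0},{"fingers":0.04,"x":0,"y":0,"z":0,"rx":0,"ry":0,"rz":0},{"fingers":0.04,"x":0,"y":0,"z":0,"rx":0,"ry":0,"rz":0}]' 60
```

```text
clock: 12.6
tcp_pos: [0.4383, 0.1349, 0.0196]
orientation: [-3.141, -0.002, -0.001]
contact_force: [0.3, -0.6, -0.1]
grip_width: 0.0855
gripper_force: 0.0
clock: 13.35
tcp_pos: [0.4379, 0.1336, 0.0197]
orientation: [3.139, 0.002, 0.001]
contact_force: [-1.8, -6.8, 14.9]
grip_width: 0.0534
gripper_force: 60.2
```

```bash
python3 -m jog '[{"fingers":0.04,"x":0,"y":0,"z":-0.005,"rx":0,"ry":0,"rz":0},{"fingers":0.04,"x":0,"y":0,"z":-0.015,"rx":0,"ry":0,"rz":0},{"fingers":0.04,"x":0,"y":0,"z":-0.015,"rx":0,"ry":0,"rz":0},{"fingers":0.04,"x":0,"y":0,"z":-0.01,"rx":0,"ry":0,"rz":0},{"fingers":0.04,"x":0,"y":0,"z":-0.005,"rx":0,"ry":0,"rz":0},{"fingers":0.04,"x":0,"y":0,"z":0,"rx":0,"ry":0,"rz":0},{"fingers":0.04,"x":0,"y":0,"z":0,"rx":0,"ry":0,"rz":0}]'
for i in 1 2 3; do python3 -m jog '[{"fingers":0.04,"x":0,"y":0,"z":0,"rx":0,"ry":0,"rz":0},{"fingers":0.04,"x":0,"y":0,"z":0,"rx":0,"ry":0,"rz":0},{"fingers":0.04,"x":0,"y":0,"z":0,"rx":0,"ry":0,"rz":0}]'; done
```

```text
clock: 14.22
tcp_pos: [0.4372, 0.135, 0.0685]
orientation: [3.141, 0.004, -0.001]
contact_force: [-0.2, -0.4, -6.6]
grip_width: 0.0534
gripper_force: 64.8
clock: 14.6
tcp_pos: [0.4375, 0.1352, 0.0687]
orientation: [3.142, 0.004, -0.0]
contact_force: [0.5, -0.1, -6.6]
grip_width: 0.0535
gripper_force: 64.8
clock: 14.98
tcp_pos: [0.4376, 0.1352, 0.0688]
orientation: [-3.142, -0.004, -0.0]
contact_force: [-0.6, -0.8, -6.8]
grip_width: 0.053
gripper_force: 64.8
clock: 15.35
tcp_pos: [0.4375, 0.1351, 0.0688]
orientation: [3.142, 0.004, 0.0]
contact_force: [-0.6, -0.1, -6.2]
grip_width: 0.0535
gripper_force: 64.8
```

That reads about 0.67 kg, the heavy class. I set it down.

```bash
python3 -m jog '[{"fingers":0.04,"x":0,"y":0,"z":0.01,"rx":0,"ry":0,"rz":0},{"fingers":0.04,"x":0,"y":0,"z":0.015,"rx":0,"ry":0,"rz":0},{"fingers":0.04,"x":0,"y":0,"z":0.013,"rx":0,"ry":0,"rz":0},{"fingers":0.04,"x":0,"y":0,"z":0.007,"rx":0,"ry":0,"rz":0},{"fingers":0.04,"x":0,"y":0,"z":0.002,"rx":0,"ry":0,"rz":0},{"fingers":0.04,"x":0,"y":0,"z":0,"rx":0,"ry":0,"rz":0},{"fingers":0.04,"x":0,"y":0,"z":0.0015,"rx":0,"ry":0,"rz":0},{"fingers":0.04,"x":0,"y":0,"z":0,"rx":0,"ry":0,"rz":0}]'
python3 -m jog '[{"fingers":0.04,"x":0,"y":0,"z":0.001,"rx":0,"ry":0,"rz":0},{"fingers":0.04,"x":0,"y":0,"z":0,"rx":0,"ry":0,"rz":0}]'
```

```text
clock: 16.35
tcp_pos: [0.4377, 0.1352, 0.0205]
orientation: [-3.142, -0.004, -0.001]
contact_force: [-0.1, 0.3, -5.8]
grip_width: 0.0532
gripper_force: 64.8
clock: 16.6
tcp_pos: [0.4378, 0.1352, 0.0198]
orientation: [3.141, 0.004, 0.001]
contact_force: [-2.2, -1.1, 3.1]
grip_width: 0.0534
gripper_force: 65.5
```

```bash
python3 -m jog '[{"fingers":0.057,"x":0,"y":0,"z":0,"rx":0,"ry":0,"rz":0},{"fingers":0.062,"x":0,"y":0,"z":0,"rx":0,"ry":0,"rz":0},{"fingers":0.085,"x":0,"y":0,"z":0,"rx":0,"ry":0,"rz":0},{"fingers":0.085,"x":0,"y":0,"z":0,"rx":0,"ry":0,"rz":0},{"fingers":0.085,"x":0,"y":0,"z":-0.03,"rx":0,"ry":0,"rz":0},{"fingers":0.085,"x":0,"y":0,"z":-0.05,"rx":0,"ry":0,"rz":0},{"fingers":0.085,"x":0,"y":0,"z":-0.04,"rx":0,"ry":0,"rz":0},{"fingers":0.085,"x":0.005,"y":0.03,"z":0,"rx":0,"ry":0,"rz":0}]'
python3 -m jog '[{"fingers":0.085,"x":0.005,"y":0.05,"z":0,"rx":0,"ry":0,"rz":0},{"fingers":0.085,"x":0.005,"y":0.046,"z":0,"rx":0,"ry":0,"rz":0},{"fingers":0.085,"x":0,"y":0,"z":0,"rx":0,"ry":0,"rz":0},{"fingers":0.085,"x":0,"y":0,"z":0,"rx":0,"ry":0,"rz":0},{"fingers":0.085,"x":0,"y":0,"z":0,"rx":0,"ry":0,"rz":0}]'
```

```text
clock: 17.6
tcp_pos: [0.4448, 0.1077, 0.1426]
orientation: [-3.139, -0.01, -0.011]
contact_force: [0.9, -1.4, -0.1]
grip_width: 0.0854
gripper_force: 0.0
clock: 18.23
tcp_pos: [0.4528, 0.0105, 0.1393]
orientation: [-3.141, -0.008, -0.0]
contact_force: [0.1, 1.1, 0.1]
grip_width: 0.0854
gripper_force: 0.0
```

```bash
python3 -m jog '[{"fingers":0.085,"x":0,"y":0.001,"z":0.03,"rx":0,"ry":0,"rz":0},{"fingers":0.085,"x":0,"y":0,"z":0.04,"rx":0,"ry":0,"rz":0},{"fingers":0.085,"x":0,"y":0,"z":0.035,"rx":0,"ry":0,"rz":0},{"fingers":0.085,"x":0,"y":0,"z":0.015,"rx":0,"ry":0,"rz":0},{"fingers":0.085,"x":0,"y":0,"z":0,"rx":0,"ry":0,"rz":0},{"fingers":0.085,"x":0,"y":0,"z":0,"rx":0,"ry":0,"rz":0}]'
python3 -m jog '[{"fingers":0.062,"x":0,"y":0,"z":0,"rx":0,"ry":0,"rz":0},{"fingers":0.062,"x":0,"y":0,"z":0,"rx":0,"ry":0,"rz":0},{"fingers":0.057,"x":0,"y":0,"z":0,"rx":0,"ry":0,"rz":0},{"fingers":0.04,"x":0,"y":0,"z":0,"rx":0,"ry":0,"rz":0},{"fingers":0.04,"x":0,"y":0,"z":0,"rx":0,"ry":0,"rz":0},{"fingers":0.04,"x":0,"y":0,"z":0,"rx":0,"ry":0,"rz":0}]' 60
python3 -m jog '[{"fingers":0.04,"x":0,"y":0,"z":-0.005,"rx":0,"ry":0,"rz":0},{"fingers":0.04,"x":0,"y":0,"z":-0.015,"rx":0,"ry":0,"rz":0},{"fingers":0.04,"x":0,"y":0,"z":-0.015,"rx":0,"ry":0,"rz":0},{"fingers":0.04,"x":0,"y":0,"z":-0.01,"rx":0,"ry":0,"rz":0},{"fingers":0.04,"x":0,"y":0,"z":-0.005,"rx":0,"ry":0,"rz":0},{"fingers":0.04,"x":0,"y":0,"z":0,"rx":0,"ry":0,"rz":0},{"fingers":0.04,"x":0,"y":0,"z":0,"rx":0,"ry":0,"rz":0}]'
for i in 1 2 3; do python3 -m jog '[{"fingers":0.04,"x":0,"y":0,"z":0,"rx":0,"ry":0,"rz":0},{"fingers":0.04,"x":0,"y":0,"z":0,"rx":0,"ry":0,"rz":0},{"fingers":0.04,"x":0,"y":0,"z":0,"rx":0,"ry":0,"rz":0}]'; done
```

```text
clock: 18.98
tcp_pos: [0.4538, 0.0086, 0.0203]
orientation: [-3.141, -0.005, -0.003]
contact_force: [0.7, -0.1, -0.1]
grip_width: 0.0849
gripper_force: 0.0
clock: 19.73
tcp_pos: [0.4532, 0.0076, 0.0201]
orientation: [3.14, 0.002, 0.001]
contact_force: [-3.0, -2.5, 11.3]
grip_width: 0.0533
gripper_force: 61.0
clock: 20.6
tcp_pos: [0.4525, 0.0081, 0.069]
orientation: [3.142, 0.004, -0.001]
contact_force: [-0.4, -0.4, -4.6]
grip_width: 0.0528
gripper_force: 63.8
clock: 20.98
tcp_pos: [0.4528, 0.0082, 0.0692]
orientation: [-3.142, -0.004, 0.0]
contact_force: [-0.3, 0.4, -3.9]
grip_width: 0.0531
gripper_force: 63.8
clock: 21.35
tcp_pos: [0.4529, 0.0082, 0.0693]
orientation: [3.142, 0.004, 0.0]
contact_force: [0.1, -0.1, -3.1]
grip_width: 0.053
gripper_force: 63.8
clock: 21.72
tcp_pos: [0.4529, 0.0082, 0.0693]
orientation: [3.142, 0.004, 0.0]
contact_force: [-0.2, -0.3, -3.2]
grip_width: 0.0532
gripper_force: 63.8
```

About 0.38 kg, the medium class. I set it down.

```bash
python3 -m jog '[{"fingers":0.04,"x":0,"y":0,"z":0.01,"rx":0,"ry":0,"rz":0},{"fingers":0.04,"x":0,"y":0,"z":0.015,"rx":0,"ry":0,"rz":0},{"fingers":0.04,"x":0,"y":0,"z":0.013,"rx":0,"ry":0,"rz":0},{"fingers":0.04,"x":0,"y":0,"z":0.007,"rx":0,"ry":0,"rz":0},{"fingers":0.04,"x":0,"y":0,"z":0.002,"rx":0,"ry":0,"rz":0},{"fingers":0.04,"x":0,"y":0,"z":0,"rx":0,"ry":0,"rz":0},{"fingers":0.04,"x":0,"y":0,"z":0.0015,"rx":0,"ry":0,"rz":0},{"fingers":0.04,"x":0,"y":0,"z":0,"rx":0,"ry":0,"rz":0}]'
python3 -m jog '[{"fingers":0.04,"x":0,"y":0,"z":0.001,"rx":0,"ry":0,"rz":0},{"fingers":0.04,"x":0,"y":0,"z":0,"rx":0,"ry":0,"rz":0}]'
```

```text
clock: 22.72
tcp_pos: [0.4531, 0.0082, 0.021]
orientation: [3.142, 0.004, 0.001]
contact_force: [0.6, -0.1, -3.6]
grip_width: 0.0528
gripper_force: 63.8
clock: 22.98
tcp_pos: [0.4531, 0.0082, 0.0202]
orientation: [3.141, 0.004, 0.001]
contact_force: [-1.1, 0.6, 2.9]
grip_width: 0.0528
gripper_force: 64.3
```

```bash
python3 -m jog '[{"fingers":0.057,"x":0,"y":0,"z":0,"rx":0,"ry":0,"rz":0},{"fingers":0.062,"x":0,"y":0,"z":0,"rx":0,"ry":0,"rz":0},{"fingers":0.085,"x":0,"y":0,"z":0,"rx":0,"ry":0,"rz":0},{"fingers":0.085,"x":0,"y":0,"z":0,"rx":0,"ry":0,"rz":0},{"fingers":0.085,"x":0,"y":0,"z":-0.03,"rx":0,"ry":0,"rz":0},{"fingers":0.085,"x":0,"y":0,"z":-0.05,"rx":0,"ry":0,"rz":0},{"fingers":0.085,"x":0,"y":0,"z":-0.04,"rx":0,"ry":0,"rz":0},{"fingers":0.085,"x":0.003,"y":0.03,"z":0,"rx":0,"ry":0,"rz":0}]'
python3 -m jog '[{"fingers":0.085,"x":0.003,"y":0.045,"z":0,"rx":0,"ry":0,"rz":0},{"fingers":0.085,"x":0.002,"y":0.034,"z":0,"rx":0,"ry":0,"rz":0},{"fingers":0.085,"x":0,"y":0,"z":0,"rx":0,"ry":0,"rz":0},{"fingers":0.085,"x":0,"y":0,"z":0,"rx":0,"ry":0,"rz":0},{"fingers":0.085,"x":0,"y":0,"z":0,"rx":0,"ry":0,"rz":0}]'
```

```text
clock: 23.98
tcp_pos: [0.4584, -0.0201, 0.1431]
orientation: [-3.141, -0.01, -0.011]
contact_force: [0.8, -0.6, -0.0]
grip_width: 0.0851
gripper_force: 0.0
clock: 24.6
tcp_pos: [0.4612, -0.0995, 0.1398]
orientation: [-3.141, -0.007, -0.0]
contact_force: [0.3, 0.6, 0.5]
grip_width: 0.0849
gripper_force: 0.0
```

```bash
python3 -m jog '[{"fingers":0.085,"x":0,"y":0.001,"z":0.03,"rx":0,"ry":0,"rz":0},{"fingers":0.085,"x":0,"y":0,"z":0.04,"rx":0,"ry":0,"rz":0},{"fingers":0.085,"x":0,"y":0,"z":0.035,"rx":0,"ry":0,"rz":0},{"fingers":0.085,"x":0,"y":0,"z":0.015,"rx":0,"ry":0,"rz":0},{"fingers":0.085,"x":0,"y":0,"z":0,"rx":0,"ry":0,"rz":0},{"fingers":0.085,"x":0,"y":0,"z":0,"rx":0,"ry":0,"rz":0}]'
python3 -m jog '[{"fingers":0.062,"x":0,"y":0,"z":0,"rx":0,"ry":0,"rz":0},{"fingers":0.062,"x":0,"y":0,"z":0,"rx":0,"ry":0,"rz":0},{"fingers":0.057,"x":0,"y":0,"z":0,"rx":0,"ry":0,"rz":0},{"fingers":0.04,"x":0,"y":0,"z":0,"rx":0,"ry":0,"rz":0},{"fingers":0.04,"x":0,"y":0,"z":0,"rx":0,"ry":0,"rz":0},{"fingers":0.04,"x":0,"y":0,"z":0,"rx":0,"ry":0,"rz":0}]' 60
python3 -m jog '[{"fingers":0.04,"x":0,"y":0,"z":-0.005,"rx":0,"ry":0,"rz":0},{"fingers":0.04,"x":0,"y":0,"z":-0.015,"rx":0,"ry":0,"rz":0},{"fingers":0.04,"x":0,"y":0,"z":-0.015,"rx":0,"ry":0,"rz":0},{"fingers":0.04,"x":0,"y":0,"z":-0.01,"rx":0,"ry":0,"rz":0},{"fingers":0.04,"x":0,"y":0,"z":-0.005,"rx":0,"ry":0,"rz":0},{"fingers":0.04,"x":0,"y":0,"z":0,"rx":0,"ry":0,"rz":0},{"fingers":0.04,"x":0,"y":0,"z":0,"rx":0,"ry":0,"rz":0}]'
for i in 1 2 3; do python3 -m jog '[{"fingers":0.04,"x":0,"y":0,"z":0,"rx":0,"ry":0,"rz":0},{"fingers":0.04,"x":0,"y":0,"z":0,"rx":0,"ry":0,"rz":0},{"fingers":0.04,"x":0,"y":0,"z":0,"rx":0,"ry":0,"rz":0}]'; done
```

```text
clock: 25.35
tcp_pos: [0.4622, -0.1016, 0.0209]
orientation: [3.141, 0.005, 0.003]
contact_force: [-0.7, -0.2, 0.8]
grip_width: 0.085
gripper_force: 0.0
clock: 26.1
tcp_pos: [0.4614, -0.1021, 0.0204]
orientation: [3.141, 0.004, 0.001]
contact_force: [-1.3, -0.0, 7.1]
grip_width: 0.0515
gripper_force: 61.8
clock: 26.98
tcp_pos: [0.4608, -0.1018, 0.0695]
orientation: [-3.142, -0.004, 0.001]
contact_force: [-1.2, 0.1, -2.8]
grip_width: 0.052
gripper_force: 63.0
clock: 27.35
tcp_pos: [0.4611, -0.1017, 0.0696]
orientation: [-3.141, -0.004, 0.0]
contact_force: [-0.7, 0.1, -2.0]
grip_width: 0.0522
gripper_force: 63.0
clock: 27.72
tcp_pos: [0.4612, -0.1018, 0.0698]
orientation: [3.142, 0.004, 0.0]
contact_force: [-0.3, -0.1, -1.4]
grip_width: 0.052
gripper_force: 63.0
clock: 28.1
tcp_pos: [0.4612, -0.1018, 0.0698]
orientation: [3.142, 0.004, 0.0]
contact_force: [0.3, -0.3, -1.1]
grip_width: 0.0519
gripper_force: 63.0
```

About 0.2 kg, light, so the left tin is the heaviest. I set this one down.

```bash
python3 -c "
from h import *
im,d=r.grab_frame('side');cv2.imwrite('pics/s4.png',cv2.resize(im[110:270,230:350],None,fx=4,fy=4,interpolation=cv2.INTER_CUBIC)[:,:,::-1])"
python3 -m jog '[{"fingers":0.04,"x":0,"y":0,"z":0.01,"rx":0,"ry":0,"rz":0},{"fingers":0.04,"x":0,"y":0,"z":0.015,"rx":0,"ry":0,"rz":0},{"fingers":0.04,"x":0,"y":0,"z":0.013,"rx":0,"ry":0,"rz":0},{"fingers":0.04,"x":0,"y":0,"z":0.007,"rx":0,"ry":0,"rz":0},{"fingers":0.04,"x":0,"y":0,"z":0.002,"rx":0,"ry":0,"rz":0},{"fingers":0.04,"x":0,"y":0,"z":0,"rx":0,"ry":0,"rz":0},{"fingers":0.04,"x":0,"y":0,"z":0.0015,"rx":0,"ry":0,"rz":0},{"fingers":0.04,"x":0,"y":0,"z":0,"rx":0,"ry":0,"rz":0}]'
python3 -m jog '[{"fingers":0.04,"x":0,"y":0,"z":0.001,"rx":0,"ry":0,"rz":0},{"fingers":0.04,"x":0,"y":0,"z":0,"rx":0,"ry":0,"rz":0}]'
```

```text
clock: 29.15
tcp_pos: [0.4613, -0.1018, 0.0215]
orientation: [3.141, 0.004, 0.001]
contact_force: [0.4, 0.6, -2.5]
grip_width: 0.0521
gripper_force: 63.1
clock: 29.4
tcp_pos: [0.4613, -0.1019, 0.0204]
orientation: [3.141, 0.004, 0.001]
contact_force: [0.3, 0.5, -1.1]
grip_width: 0.0519
gripper_force: 63.1
```

View pics/s4.png

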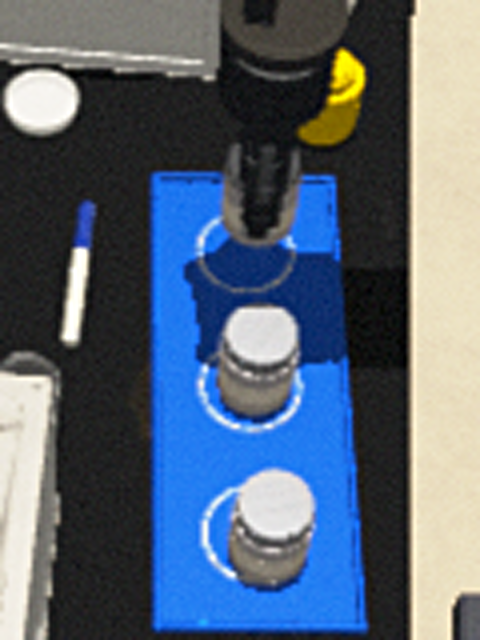

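The crop shows the right tin held upright at (260,190) and clear of the tray, with the middle tin (258,360) and the left tin (275,525) standing. It has not touched down yet, so I lower a little more.

```bash
python3 -m jog '[{"fingers":0.04,"x":0,"y":0,"z":0.001,"rx":0,"ry":0,"rz":0},{"fingers":0.04,"x":0,"y":0,"z":0,"rx":0,"ry":0,"rz":0}]'
```

```text
clock: 29.65
tcp_pos: [0.4614, -0.1019, 0.0204]
orientation: [3.141, 0.004, 0.001]
contact_force: [-4.4, 0.3, 13.9]
grip_width: 0.0519
gripper_force: 64.7
```

```bash
python3 -m jog '[{"fingers":0.04,"x":0,"y":0,"z":-0.0007,"rx":0,"ry":0,"rz":0},{"fingers":0.057,"x":0,"y":0,"z":0,"rx":0,"ry":0,"rz":0},{"fingers":0.062,"x":0,"y":0,"z":0,"rx":0,"ry":0,"rz":0},{"fingers":0.085,"x":0,"y":0,"z":0,"rx":0,"ry":0,"rz":0},{"fingers":0.085,"x":0,"y":0,"z":0,"rx":0,"ry":0,"rz":0},{"fingers":0.085,"x":0,"y":0,"z":-0.03,"rx":0,"ry":0,"rz":0},{"fingers":0.085,"x":0,"y":0,"z":-0.05,"rx":0,"ry":0,"rz":0},{"fingers":0.085,"x":0,"y":0,"z":-0.04,"rx":0,"ry":0,"rz":0}]'
python3 -m jog '[{"fingers":0.085,"x":-0.004,"y":-0.035,"z":0,"rx":0,"ry":0,"rz":0},{"fingers":0.085,"x":-0.004,"y":-0.05,"z":0,"rx":0,"ry":0,"rz":0},{"fingers":0.085,"x":-0.005,"y":-0.05,"z":0,"rx":0,"ry":0,"rz":0},{"fingers":0.085,"x":-0.005,"y":-0.05,"z":0,"rx":0,"ry":0,"rz":0},{"fingers":0.085,"x":-0.005,"y":-0.05,"z":0,"rx":0,"ry":0,"rz":0},{"fingers":0.085,"x":0,"y":0,"z":0,"rx":0,"ry":0,"rz":0},{"fingers":0.085,"x":0,"y":0,"z":0,"rx":0,"ry":0,"rz":0},{"fingers":0.085,"x":0,"y":0,"z":0,"rx":0,"ry":0,"rz":0}]'
python3 - <<'E'
from h import *
im,d=r.grab_frame('top');P=cloud('top',d)
for n,x,y in [('M',.453,.009),('R',.461,-.1)]:
    p=P[(np.hypot(P[...,0]-x,P[...,1]-y)<.04)&(P[...,2]>.062)&(P[...,2]<.085)]
    print(n,len(p),((p.max(0)+p.min(0))/2).round(4),p[p[:,2]>.068].mean(0).round(4))
E
```

```text
clock: 30.65
tcp_pos: [0.4612, -0.1017, 0.1416]
orientation: [-3.141, -0.004, -0.001]
contact_force: [0.2, -0.4, -0.3]
grip_width: 0.085
gripper_force: 0.0
clock: 31.65
tcp_pos: [0.4377, 0.1316, 0.1398]
orientation: [3.141, 0.0, -0.001]
contact_force: [0.3, -0.6, 0.1]
grip_width: 0.085
gripper_force: 0.0
M 162 [0.4532 0.0112 0.0756] [0.453  0.01   0.0734]
R 166 [ 0.4607 -0.0978  0.0711] [ 0.4611 -0.0989  0.0734]
```

Both stand in place with their lids at full height. I grip the left tin again and lift it 15 cm.

```bash
python3 -m jog '[{"fingers":0.085,"x":0,"y":-0.003,"z":0.03,"rx":0,"ry":0,"rz":0},{"fingers":0.085,"x":0,"y":0,"z":0.04,"rx":0,"ry":0,"rz":0},{"fingers":0.085,"x":0,"y":0,"z":0.035,"rx":0,"ry":0,"rz":0},{"fingers":0.085,"x":0,"y":0,"z":0.015,"rx":0,"ry":0,"rz":0},{"fingers":0.085,"x":0,"y":0,"z":0,"rx":0,"ry":0,"rz":0},{"fingers":0.085,"x":0,"y":0,"z":0,"rx":0,"ry":0,"rz":0}]'
python3 -m jog '[{"fingers":0.062,"x":0,"y":0,"z":0,"rx":0,"ry":0,"rz":0},{"fingers":0.062,"x":0,"y":0,"z":0,"rx":0,"ry":0,"rz":0},{"fingers":0.057,"x":0,"y":0,"z":0,"rx":0,"ry":0,"rz":0},{"fingers":0.04,"x":0,"y":0,"z":0,"rx":0,"ry":0,"rz":0},{"fingers":0.04,"x":0,"y":0,"z":0,"rx":0,"ry":0,"rz":0},{"fingers":0.04,"x":0,"y":0,"z":0,"rx":0,"ry":0,"rz":0}]' 60
python3 -m jog '[{"fingers":0.04,"x":0,"y":0,"z":-0.005,"rx":0,"ry":0,"rz":0},{"fingers":0.04,"x":0,"y":0,"z":-0.015,"rx":0,"ry":0,"rz":0},{"fingers":0.04,"x":0,"y":0,"z":-0.03,"rx":0,"ry":0,"rz":0},{"fingers":0.04,"x":0,"y":0,"z":-0.04,"rx":0,"ry":0,"rz":0},{"fingers":0.04,"x":0,"y":0,"z":-0.035,"rx":0,"ry":0,"rz":0},{"fingers":0.04,"x":0,"y":0,"z":-0.015,"rx":0,"ry":0,"rz":0},{"fingers":0.04,"x":0,"y":0,"z":-0.01,"rx":0,"ry":0,"rz":0},{"fingers":0.04,"x":0,"y":0,"z":0,"rx":0,"ry":0,"rz":0}]'
for i in 1 2; do python3 -m jog '[{"fingers":0.04,"x":0,"y":0,"z":0,"rx":0,"ry":0,"rz":0},{"fingers":0.04,"x":0,"y":0,"z":0,"rx":0,"ry":0,"rz":0},{"fingers":0.04,"x":0,"y":0,"z":0,"rx":0,"ry":0,"rz":0},{"fingers":0.04,"x":0,"y":0,"z":0,"rx":0,"ry":0,"rz":0}]'; done
python3 -c "
from h import *
im,d=r.grab_frame('side');cv2.imwrite('pics/s5.png',cv2.resize(im[110:290,230:350],None,fx=3,fy=3,interpolation=cv2.INTER_CUBIC)[:,:,::-1])"
```

```text
clock: 32.45
tcp_pos: [0.4385, 0.1363, 0.021]
orientation: [-3.141, -0.003, -0.003]
contact_force: [1.5, -0.2, -0.5]
grip_width: 0.085
gripper_force: 0.0
clock: 33.2
tcp_pos: [0.4378, 0.1355, 0.0208]
orientation: [3.14, 0.003, 0.001]
contact_force: [-1.8, -2.9, 12.9]
grip_width: 0.0534
gripper_force: 60.8
clock: 34.2
tcp_pos: [0.4373, 0.136, 0.1697]
orientation: [3.141, 0.004, -0.001]
contact_force: [0.1, -0.3, -6.9]
grip_width: 0.0534
gripper_force: 65.3
clock: 34.7
tcp_pos: [0.4374, 0.1362, 0.1698]
orientation: [3.142, 0.004, -0.001]
contact_force: [0.3, 0.3, -6.5]
grip_width: 0.0533
gripper_force: 65.2
clock: 35.2
tcp_pos: [0.4376, 0.1362, 0.17]
orientation: [-3.142, -0.004, -0.0]
contact_force: [1.0, -0.3, -7.6]
grip_width: 0.0537
gripper_force: 65.2
```

View pics/s5.png

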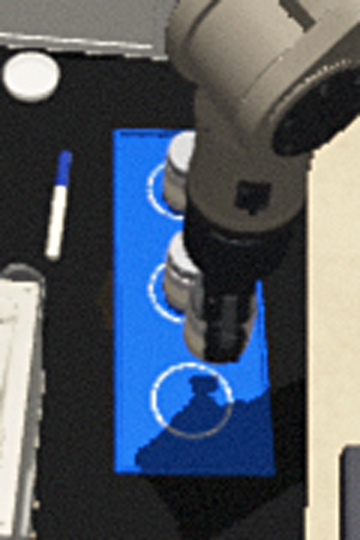

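The left tin is held upright at (215,330), well above its empty ring at (192,400), and the other two stand lidded in their places. I hand in.

```bash
python3 -c "
from bench import r;print(r.hand_in())"
```

```text
the job is handed in; nothing more can be done
None
```

The job is handed in (no verdict returned) at about 35 s: the lid sits fully down on the right tin, all three tins were weighed left to right (about 0.67, 0.38 and 0.2 kg), and the arm ends holding the heaviest, the left one, upright and still about 15 cm above the tray, with the other two in their places.

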